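# Mix the blue-capped stain jar, then switch the mixer to off

## Task

The bench mixer has been left running forward. Take the stain jar with the blue cap, keep it upright and press it down on the mixer's sprung rubber pad until the pad is fully down, hold it there for about two seconds, then stand it on the green coaster and let go. After that, push the mixer's red-knobbed toggle from forward to its centre off position without letting it go through to reverse, and leave everything else on the bench where it is.

Things in the scene. Friction and masses are not known exactly. Their poses are not given: they have to be found in the camera images.
- mixer: Blue touch mixer, fixed on the bench at any yaw: round body 144 mm across, 75 mm high, with a 96 mm wide console, also 75 mm high, reaching 135 mm from the centre towards its own -x. Origin: centre of the round body's underside. Pad on its centre axis; toggle at (-105, 0) mm, swinging along its y. Console marks: green on the forward (+y) side, white centre, yellow reverse (-y).
- pad_top (a point): Centre of the top face of the round black rubber pad in an aluminium ring (72 mm across, 90 mm above the bench when free); it goes down with the pad.
- pad (a joint): Travel of the sprung pad in m: 0 up, 0.008 fully down. It needs about 10 N to be held fully down and springs back when let go.
- toggle (a joint): Toggle angle in rad: +0.46 forward (leaning to the mixer's +y; the start), 0 off (upright), -0.46 reverse. A spring detent holds it at each. Within about +-0.17 rad (ball within 10 mm of centre) it falls to the centre by itself, outside to the nearer end. Pushing it out of forward takes 4 to 6 N at the ball, out of the centre only about 1.2 N.
- toggle_tip (a point): Centre of the toggle's red ball (18 mm across) at the end of its 9 mm thick steel stem, 60 mm from the pivot: 139 mm above the bench when upright, 133 mm at either end, where it stands 27 mm to the side.
- toggle_pivot (a point): The toggle's pivot, fixed on the mixer, 79 mm above the bench at (-105, 0) mm in the mixer's frame. The ball is straight above this point when the toggle is off.
- jar_blue: The jar to be mixed: closed amber glass jar with a blue cap and a pale label, round, 52 mm in diameter, 85 mm high, 0.18 to 0.33 kg. Origin: centre of its underside; z up along its axis.
- coaster: Round flat green coaster with a dark lower rim, fixed on the bench, 100 mm across and 6 mm high. Origin: centre of its underside, on the bench.
- jar_yellow: Like the blue-capped jar, with a yellow cap; to be left alone. Origin: centre of its underside.
- jar_white: Like the blue-capped jar, with a white cap; to be left alone. Origin: centre of its underside.
- glue: White glue bottle with an orange cap, 56 mm in diameter, 160 mm high, standing loose. Origin: centre of its underside.
- thinner: Steel can, 64 mm in diameter, 190 mm high, standing loose. Origin: centre of its underside.
- brush_pot: White ceramic cup, 76 mm in diameter at the rim, 100 mm high, empty and loose. Origin: centre of its underside.
- offcut: Dark brown block of wood, 100 x 55 x 40 mm, lying with its length along its x. Origin: centre of its underside.
- tin_copper: Small copper-coloured wax tin, 44 mm in diameter, 30 mm high, loose. Origin: centre of its underside.
- tin_grey: Small grey wax tin, 44 mm in diameter, 30 mm high, loose. Origin: centre of its underside.

How it is judged:
By the outcome, as a careful person would: the job done as asked, in the order asked, and still so for the second after the job is handed in, with the robot touching nothing.
It also fails if it takes over 64 s, if anything falls off the work surface, if the arm or the gripper's body presses on something with over 40 N, if the wrist force passes 120 N, or if a joint passes its speed limit or range.

## Robot

A 6-joint arm with a two-finger parallel gripper is mounted at the origin on the work surface. World frame = base frame: x ahead of the robot, y to its left, z up, the work surface at z = 0. Lengths are in m, angles in rad, forces in N, time in s.
With the tool pointing down it reaches from about 0.425 to 0.95 m from the base axis. Payload 3.5 kg.
Tool frame: the origin (TCP) lies between the finger pads; the fingertips stand 19 mm ahead of it and the grasp point (between the pads) is the TCP (ctrl.nose_length is the distance from the TCP to the fingertips, in m); z points along the fingers, y is the line along which they close (so a half turn about z gives the same grasp; the last joint's range is limited). The gripper opens to 85 mm and grips with 20 to 120 N. Pads are 22 mm wide; open, the fingers measure 114 mm over their backs; the gripper's body (76 mm by 85 mm) begins 54 mm behind the grasp point. The pads swing forward as they close: fully open they stand 13 mm farther back than shut.
Start: joints at [-1.443, 0.286, 1.577, -0, 1.279, -0.15], TCP at [0.185, -0.649, 0.25] pointing down, gripper open.
Joint ranges: [-2.77, 2.77], [-0.9, 2.22], [0.21, 2.48], [-1.53, 4.67], [0.24, 2.81], [-2.84, 2.84]. Speed limits (rad/s): [2.79, 2.79, 3.14, 3.14, 3.14, 3.14].

## Interface

Orientations are given as a unit quaternion [x, y, z, w].
In Python, from plant import ctrl gives the robot as it stands.
- The arm moves only by the tool apply_moves, never from a script. Its argument "series" is a list of rows, each a list of 6 numbers: the shift along the world's x, y, z scaled (see below), then the turn, a rotation vector about the world's x, y, z scaled (see below). A call has 1 to 20 rows; each row is the pose to reach, as a shift and turn from the pose commanded when the call began; what a row does not reach only later rows make up. The controller multiplies each number of a shift by 0.8 m and each number of a turn by 45 degrees. A row lasts 1/8 s, in which the tool goes at most 62.5 mm and 10.7 degrees, less where a joint would pass 70% of its speed; a pose out of reach is approached as far as the arm can. A call with a number of a shift or a turn outside -1 to 1 is refused whole. A call with a gripper value outside its range is refused whole. "jaw" is the opening, from 0 (shut) to 1 (fully open), set as the call begins (left out, the last holds). The fingers move at their own pace and stop on an object; "squeeze" is the grip in N (left out, the last holds). Time passes only in rows, so rows that repeat a pose let the fingers close. It gives the time, the measured TCP pose, the force, the opening and the grip force at its end, in the units of the state.
- ctrl.get_state(): the state, without advancing time (a new reading comes with each control period).
- ctrl.read_camera(name): name is "scene" or "top" or "wrist"; returns the picture (420x560x3 uint8, red, green, blue); there is no depth.
- ctrl.get_calibration(name): a dict with "fx", "fy", "cx", "cy" (pixels), "xyz" and "orientation" of the camera in the world; the wrist camera has in their place "hand_eye" (4x4, takes a point from camera to tool coordinates, whose origin is the TCP and whose axes are the flange's). Camera axes: x right, y up, looking along -z (the intrinsics and any distortion apply to the point x, -y, -z); pixel columns grow to the right and rows downward; lengths in m; the calibration is good to about 2 mm. A picture is of the moment at which its call begins: read the wrist's pose just before it. get_calibration takes no time and is no camera call.
- ctrl.sign_off(): hands the job in; it is judged then, once.
Trained networks look in the newest picture that a camera, given by its name, has taken for a name from the list of things; names that differ only in an ending like _2 or _b are one class to them, and where a whole thing is asked for, a point or a joint stands for the part that bears it (a point fixed in the world has none). Each returns a list of dicts, best first, with "p" (0 to 1); they miss things now and then, are a little off and sometimes report something else, mostly with a low value. They report only what shows in the picture. A call takes as long as a camera call.
- ctrl.boxes_of(thing, camera): "xy" ([column, row] as shares, 0 to 1, of the picture: columns of its width, rows of its height, amid what is visible of it).
- ctrl.silhouettes(thing, camera): "pixels" (420x560 bool, what is visible of it) and "xy" ([column, row] as shares, 0 to 1, of the picture: columns of its width, rows of its height, amid what is visible of it).
The state is a dict: "time": time; "qpos": joint angles; "dq": joint speeds; "joint_efforts": joint torques, N m; "eef_pos": TCP position; "tcp_rot": TCP orientation; "contact_force": force on the tool from outside, world axes, zero at the start; "wrist_torque": the same for the moment, N m; "opening": opening from 0.0 (shut) to 1.0 (fully open); "finger_force": force on a finger pad.
Only numpy, scipy, OpenCV 4.12 (cv2) and the standard library are available. Lean on these libraries where they do the work, as an engineer would, in place of code of your own. Each camera call takes 0.05 s, during which the arm holds its last target. There are 200 camera calls.

## Working session

There is one attempt and no reset: what is moved stays moved. The work goes in short steps, Python scripts to look and compute and a tool call to move; the robot and the scene stay as the last step left them, time stands still between calls to the robot, and variables do not carry over. Pictures are saved under pics/ and viewed, at most 10 in all, crops included, and the job is handed in when it is done.

Besides the shell and the picture viewer there is one more tool, called as name(argument=value, ...) on one line, values as JSON. apply_moves: Moves the arm, as the interface text tells. Shifts and turns lie within -1 to 1; 1 stands for 0.8 m of shift or 45 degrees of turn. Its arguments: {"type":"object","properties":{"series":{"type":"array"},"jaw":{"type":"number"},"squeeze":{"type":"number"}},"required":["series"]}

```bash
mkdir -p pics; cat > h.py <<'E'
import numpy as np, cv2
from scipy.spatial.transform import Rotation as R
from plant import ctrl
def cam(name, st=None):
    c=ctrl.get_calibration(name)
    if 'hand_eye' in c:
        H=np.array(c['hand_eye']); st=st or ctrl.get_state()
        Rt=R.from_quat(st['tcp_rot']).as_matrix()
        return c, Rt@H[:3,:3], Rt@H[:3,3]+np.array(st['eef_pos'])
    return c, R.from_quat(c['orientation']).as_matrix(), np.array(c['xyz'])
def ray(C,u,v):
    c,Rm,t=C
    d=np.array([(u-c['cx'])/c['fx'],-(v-c['cy'])/c['fy'],-1.])
    return t,Rm@d
def onz(C,u,v,z):
    t,d=ray(C,u,v); return t+d*(z-t[2])/d[2]
def proj(C,p):
    c,Rm,t=C; q=Rm.T@(np.array(p)-t)
    return np.array([c['cx']+c['fx']*q[0]/-q[2], c['cy']-c['fy']*q[1]/-q[2]])
def snap(name,f):
    im=ctrl.read_camera(name); cv2.imwrite(f'pics/{f}.png',im[:,:,::-1]); return im
E
python3 - <<'E'
from h import *
for n in ('scene','top'):
    print(n,ctrl.get_calibration(n)); snap(n,n+'0')
a=cv2.imread('pics/scene0.png');b=cv2.imread('pics/top0.png')
Z={'mixer':.075,'pad_top':.09,'toggle_tip':.133,'jar_blue':.085,'coaster':.006,'jar_yellow':.085,'jar_white':.085,'glue':.16,'thinner':.19,'brush_pot':.1,'offcut':.04,'tin_copper':.03,'tin_grey':.03}
C=cam('top')
for k,z in Z.items():
    for d in ctrl.boxes_of(k,'top')[:2]:
        u,v=d['xy'][0]*560,d['xy'][1]*420
        print(k,round(d['p'],2),round(u),round(v),onz(C,u,v,z).round(3))
print(ctrl.get_state()); print(ctrl.get_calibration('wrist'))
E
```

```text
scene {'fx': 398.1286236683518, 'fy': 398.1286236683518, 'cx': 278.3928658830676, 'cy': 219.04590257679067, 'xyz': array([ 0.89066096, -0.52248698,  0.93543233]), 'orientation': array([0.30753118, 0.08686032, 0.27186567, 0.90772733])}
top {'fx': 440.95401940811837, 'fy': 440.95401940811837, 'cx': 279.85270295034127, 'cy': 206.21239520927338, 'xyz': array([ 0.34085405, -0.00878304,  1.09421123]), 'orientation': array([ 0.0717236 , -0.07099035, -0.6929671 ,  0.71387162])}
mixer 0.62 299 192 [ 0.586 -0.049  0.075]
pad_top 0.73 288 195 [ 0.575 -0.023  0.09 ]
pad_top 0.51 298 189 [ 0.589 -0.045  0.09 ]
toggle_tip 0.65 333 157 [ 0.655 -0.121  0.133]
jar_blue 0.87 136 274 [0.381 0.316 0.085]
coaster 0.94 396 275 [ 0.401 -0.292  0.006]
coaster 0.66 329 163 [ 0.682 -0.126  0.006]
jar_yellow 0.61 192 244 [0.452 0.195 0.085]
jar_yellow 0.58 429 212 [ 0.544 -0.353  0.085]
jar_white 0.7 125 189 [0.579 0.361 0.085]
glue 0.62 351 297 [ 0.345 -0.157  0.16 ]
glue 0.43 122 189 [0.56  0.339 0.16 ]
thinner 0.87 171 108 [0.738 0.24  0.19 ]
brush_pot 0.67 295 192 [ 0.578 -0.038  0.1  ]
brush_pot 0.59 393 
[... 699 characters left out ...]
.90365207e-01, 1.38480164e-01, 5.52637952e-06, 2.04331445e-05]), 'contact_force': array([-0.21301652,  0.17849034, -0.1973075 ]), 'wrist_torque': array([-0.0016614 ,  0.00259928, -0.01823595]), 'finger_force': 0.0, 'opening': 1.001497361811094}
{'fx': 370.0578937532332, 'fy': 370.0578937532332, 'cx': 286.17614620349207, 'cy': 210.0229811613901, 'hand_eye': array([[ 2.24106542e-03,  9.64066015e-01,  2.65653340e-01,
         6.70057733e-02],
       [ 9.99997327e-01, -2.00935353e-03, -1.14400966e-03,
        -1.06107056e-05],
       [-5.69109355e-04,  2.65655194e-01, -9.64067941e-01,
        -1.23237460e-01],
       [ 0.00000000e+00,  0.00000000e+00,  0.00000000e+00,
         1.00000000e+00]])}
```

View pics/top0.png

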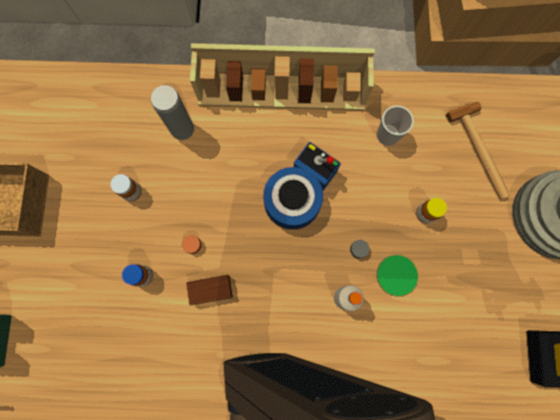

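View pics/scene0.png

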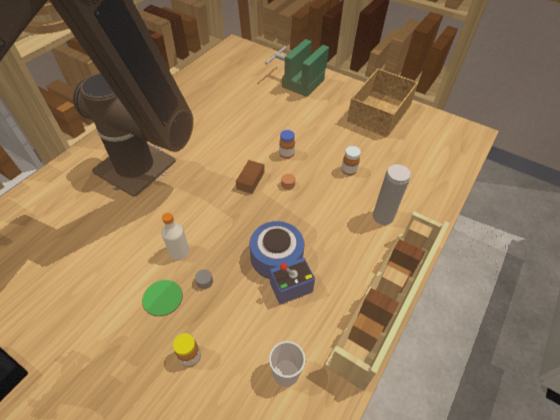

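```bash
python3 - <<'E'
from h import *
t=cv2.imread('pics/top0.png');s=cv2.imread('pics/scene0.png')
a=cv2.resize(t[135:235,255:350],(570,600),interpolation=cv2.INTER_CUBIC)[:, :400]
A=cv2.resize(t[135:235,250:350],(400,400),interpolation=cv2.INTER_CUBIC)
B=cv2.resize(s[215:305,240:330],(400,400),interpolation=cv2.INTER_CUBIC)
cv2.imwrite('pics/c1.png',np.hstack([A,B]))
C=cam('top');S=cam('scene')
def blobs(im,cond,lab,Cm,z):
    h=cv2.cvtColor(im,cv2.COLOR_BGR2HSV).astype(int)
    m=cond(h[...,0],h[...,1],h[...,2]).astype(np.uint8)
    n,_,st,ce=cv2.connectedComponentsWithStats(m)
    for i in np.argsort(-st[1:,4])[:3]+1: print(lab,st[i,4],st[i,:4],ce[i].round(1),onz(Cm,*ce[i],z).round(4))
for im,Cm,n in((t,C,'top'),(s,S,'scene')):
    blobs(im,lambda h,a,v:(h>100)&(h<130)&(a>190)&(v>110),n+' blue',Cm,.085)
    blobs(im,lambda h,a,v:(h>50)&(h<85)&(a>190)&(v>80),n+' green',Cm,.006)
    blobs(im,lambda h,a,v:((h<5)|(h>174))&(a>200)&(v>130),n+' red',Cm,.133)
E
```

```text
top blue 271 [123 266  19  18] [132.4 274.2] [0.3807 0.3244 0.085 ]
top blue 4 [273 180   3   4] [273.8 181.5] [0.6068 0.0115 0.085 ]
top blue 4 [270 186   2   3] [270.8 187. ] [0.5932 0.0182 0.085 ]
top green 1032 [379 256  38  39] [397.4 275.1] [ 0.4007 -0.2963  0.006 ]
top green 4 [335 162   2   3] [335.2 162.8] [ 0.6822 -0.1434  0.006 ]
top red 31 [327 157   7   6] [329.7 159.4] [ 0.65   -0.1151  0.133 ]
```

View pics/c1.png

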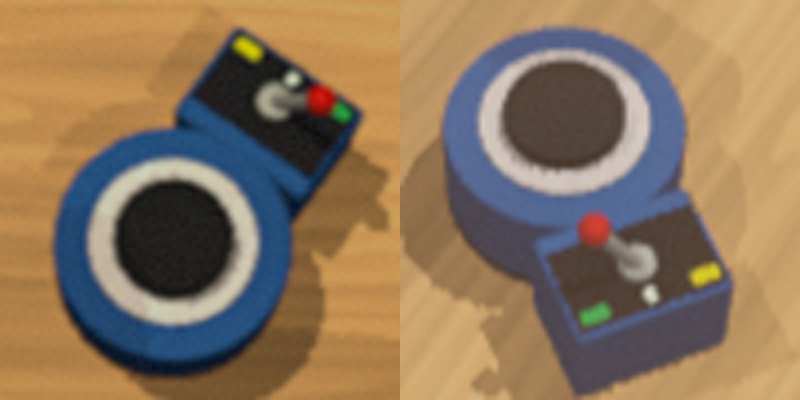

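```bash
python3 - <<'E'
from h import *
from scipy.optimize import least_squares
C=cam('top');S=cam('scene')
obs=[(C,(0,0,.09),(293.5,195)),(C,(-.105,.027,.133),(329.9,159.5)),(C,(-.105,0,.079),(318,160.2)),
(S,(0,0,.09),(276.7,240.9)),(S,(-.105,.027,.133),(283.9,266.6)),(S,(-.105,0,.081),(240+237/4.44,215+263/4.44))]
def f(p):
    Rz=R.from_euler('z',p[2]).as_matrix()
    return np.concatenate([proj(c,Rz@np.array(l)+[p[0],p[1],0])-o for c,l,o in obs])
r=least_squares(f,[.58,-.03,1.5],loss='soft_l1');r=least_squares(f,[.58,-.03,r.x[2]])
print(r.x,np.degrees(r.x[2]),f(r.x).round(1))
Rz=R.from_euler('z',r.x[2]).as_matrix()
for l in((-.105,.027,.133),(-.105,0,.079)): print(Rz@np.array(l)+[r.x[0],r.x[1],0])
for k,z in (('jar_blue',.0425),('coaster',.006),('glue',.08),('tin_grey',.03),('brush_pot',.1),('offcut',.04),('tin_copper',.015)):
  for n,Cm in(('top',C),('scene',S)):
    for d in ctrl.silhouettes(k,n)[:1]:
        u,v=d['xy'][0]*560,d['xy'][1]*420; print(k,n,round(d['p'],2),round(u),round(v),onz(Cm,u,v,z).round(3))
for u,v in((287.3,134),(287.3,135)): print('cap scene',onz(S,u,v,.085))
print(ctrl.get_state()['time'])
E
```

```text
[ 0.57628795 -0.03692866  2.57026026] 147.26506494343909 [ 0.5 -0.8  0.4 -0.1  0.3 -0.1 -0.5 -1.8  0.1  0.2  0.2 -0.5]
[ 0.65001164 -0.11641965  0.133     ]
[ 0.66461198 -0.09370776  0.079     ]
jar_blue top 0.55 139 275 [0.382 0.323 0.042]
jar_blue scene 0.92 289 145 [0.386 0.327 0.043]
coaster top 0.63 395 276 [ 0.399 -0.29   0.006]
coaster scene 0.84 163 299 [ 0.408 -0.302  0.006]
glue top 0.82 348 296 [ 0.347 -0.165  0.08 ]
glue scene 0.7 171 239 [ 0.344 -0.18   0.08 ]
tin_grey top 0.86 358 250 [ 0.457 -0.195  0.03 ]
tin_grey scene 0.62 204 280 [ 0.471 -0.21   0.03 ]
brush_pot top 0.85 393 124 [ 0.753 -0.27   0.1  ]
brush_pot scene 0.72 285 363 [ 0.766 -0.292  0.1  ]
offcut top 0.77 209 288 [0.355 0.157 0.04 ]
offcut scene 0.76 251 176 [0.364 0.147 0.04 ]
tin_copper top 0.49 190 243 [0.463 0.212 0.015]
tin_copper scene 0.73 286 185 [0.463 0.193 0.015]
cap scene [0.37978943 0.32635526 0.085     ]
cap scene [0.38236115 0.32230065 0.085     ]
1.45
```

apply_moves(series=[[0.394,0.374,0,0,0,0],[0.394,0.374,0,0,0,0],[0.394,0.374,0,0,0,0],[0.394,0.374,0,0,0,0],[0.394,0.374,0,0,0,0],[0.394,0.374,0,0,0,0],[0.394,0.374,0,0,0,0],[0.456,0.811,0,0,0,0],[0.456,0.811,0,0,0,0],[0.456,0.811,0,0,0,0],[0.456,0.811,0,0,0,0],[0.456,0.811,0,0,0,0],[0.456,0.811,0,0,0,0]], jaw=1, squeeze=50)

```text
time: 3.08
eef_pos: [0.5499, 0.0024, 0.2507]
tcp_rot: [0.99, 0.139, 0.0, -0.0]
contact_force: [-0.1, 0.0, 0.0]
opening: 0.998
finger_force: 0.0
```

apply_moves(series=[[-0.211,0.405,0,0,0,0],[-0.211,0.405,0,0,0,0],[-0.211,0.405,0,0,0,0],[-0.211,0.405,0,0,0,0],[-0.211,0.405,0,0,0,0],[-0.211,0.405,0,0,0,0],[-0.211,0.405,0,0,0,0],[-0.211,0.405,0,0,0,0]])

```text
time: 4.08
eef_pos: [0.3812, 0.3236, 0.2504]
tcp_rot: [0.99, 0.139, 0.0, 0.0]
contact_force: [-0.3, 0.1, -0.2]
opening: 1.003
finger_force: 0.0
```

```bash
python3 - <<'E'
from h import *
st=ctrl.get_state();W=cam('wrist',st);im=snap('wrist','w1')
print(st['eef_pos'],st['time'])
h=cv2.cvtColor(im,cv2.COLOR_RGB2HSV).astype(int)
m=((h[...,0]>100)&(h[...,0]<130)&(h[...,1]>150)&(h[...,2]>60)).astype(np.uint8)
n,_,s,ce=cv2.connectedComponentsWithStats(m)
for i in np.argsort(-s[1:,4])[:3]+1: print(s[i],ce[i],onz(W,*ce[i],.085))
E
```

```text
[0.38116194 0.32360522 0.25039953] 4.075
[ 255  165   56   57 2511] [282.82716049 193.42413381] [0.3817508  0.32616443 0.085     ]
```

View pics/w1.png

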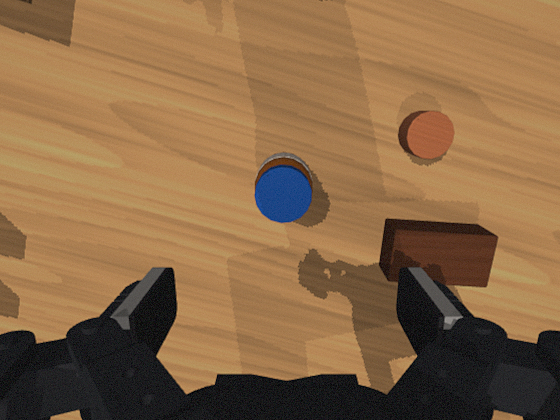

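apply_moves(series=[[0.001,0.003,-0.1,0,0,0],[0.001,0.003,-0.1,0,0,0],[0.001,0.003,-0.17,0,0,0],[0.001,0.003,-0.22,0,0,0],[0.001,0.003,-0.2475,0,0,0],[0.001,0.003,-0.2475,0,0,0],[0.001,0.003,-0.2475,0,0,0]])

```text
time: 5.0
eef_pos: [0.3834, 0.3263, 0.0539]
tcp_rot: [0.99, 0.138, 0.001, -0.0]
contact_force: [0.3, 1.1, 0.5]
opening: 1.001
finger_force: 0.0
```

apply_moves(series=[[0,0,0,0,0,0],[0,0,0,0,0,0],[0,0,0,0,0,0],[0,0,0,0,0,0],[0,0,0,0,0,0],[0,0,0,0,0,0],[0,0,0,0,0,0],[0,0,0,0,0,0]], jaw=0, squeeze=60)

```text
time: 6.0
eef_pos: [0.383, 0.3268, 0.0539]
tcp_rot: [0.99, 0.139, 0.001, -0.0]
contact_force: [-1.0, -0.6, 6.8]
opening: 0.582
finger_force: 63.2
```

apply_moves(series=[[0,0,0.04,0,0,0],[0,0,0.11,0,0,0],[0,0,0.18,0,0,0],[0.03,-0.056,0.2,0,0,0],[0.06,-0.113,0.2,0,0,0],[0.095,-0.178,0.2,0,0,0],[0.13,-0.243,0.2,0,0,0],[0.165,-0.309,0.2,0,0,0],[0.195,-0.365,0.2,0,0,0],[0.22,-0.412,0.2,0,0,0],[0.235,-0.44,0.2,0,0,0],[0.2425,-0.454,0.2,0,0,0],[0.2425,-0.454,0.2,0,0,0],[0.2425,-0.454,0.2,0,0,0]])

```text
time: 7.75
eef_pos: [0.5754, -0.0358, 0.2121]
tcp_rot: [0.99, 0.139, -0.0, -0.0]
contact_force: [0.7, -0.3, -2.1]
opening: 0.581
finger_force: 63.6
```

```bash
python3 - <<'E'
from h import *
st=ctrl.get_state();print(st['eef_pos'],st['contact_force'],st['opening'],st['finger_force'])
W=cam('wrist',st);im=snap('wrist','w2');im2=snap('scene','s2')
cv2.imwrite('pics/c2.png',np.hstack([cv2.resize(im,(400,300)),cv2.resize(im2[150:330,180:420],(400,300))])[:,:,::-1])
for l in((0,0,.09),(-.105,.027,.133),(-.105,0,.079)):
    p=R.from_euler('z',2.5703).as_matrix()@np.array(l)+[.5763,-.0369,0]; print(proj(W,p))
E
```

```text
[ 0.57540027 -0.03581275  0.21213745] [ 0.68692027 -0.25119802 -2.10080607] 0.5805638031118471 63.56920391321182
[287.8025793  208.29019148]
[467.62708284 141.95964484]
[406.61362495 103.82144411]
```

View pics/c2.png

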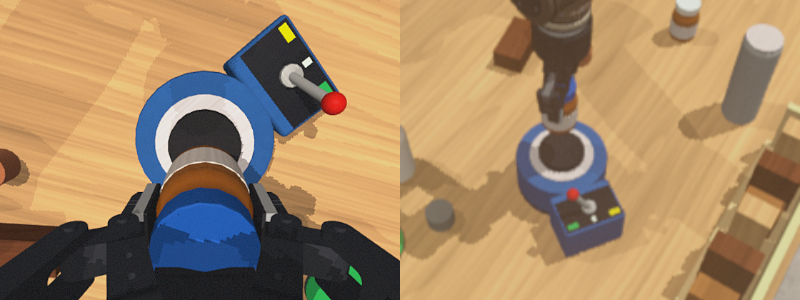

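apply_moves(series=[[0.001,-0.001,-0.03,0,0,0],[0.001,-0.001,-0.06,0,0,0],[0.001,-0.001,-0.075,0,0,0],[0.001,-0.001,-0.084,0,0,0],[0.001,-0.001,-0.09,0,0,0],[0.001,-0.001,-0.09,0,0,0]])

```text
time: 8.6
eef_pos: [0.5773, -0.0378, 0.1416]
tcp_rot: [0.99, 0.138, 0.001, 0.0]
contact_force: [-2.0, 1.5, 1.6]
opening: 0.58
finger_force: 64.1
```

apply_moves(series=[[0,0,-0.003,0,0,0],[0,0,-0.006,0,0,0],[0,0,-0.006,0,0,0]])

```text
time: 8.98
eef_pos: [0.5776, -0.038, 0.1369]
tcp_rot: [0.99, 0.138, 0.001, 0.0]
contact_force: [-2.1, 0.9, 4.7]
opening: 0.58
finger_force: 64.5
```

apply_moves(series=[[0,0,-0.003,0,0,0],[0,0,-0.005,0,0,0],[0,0,-0.005,0,0,0]])

```text
time: 9.35
eef_pos: [0.578, -0.038, 0.1358]
tcp_rot: [0.99, 0.138, 0.001, 0.0]
contact_force: [-7.5, 2.8, 16.4]
opening: 0.582
finger_force: 65.6
```

apply_moves(series=[[0,0,-0.001,0,0,0],[0,0,-0.001,0,0,0],[0,0,-0.001,0,0,0],[0,0,-0.001,0,0,0],[0,0,-0.001,0,0,0],[0,0,-0.001,0,0,0],[0,0,-0.001,0,0,0],[0,0,-0.001,0,0,0],[0,0,-0.001,0,0,0],[0,0,-0.001,0,0,0],[0,0,-0.001,0,0,0],[0,0,-0.001,0,0,0],[0,0,-0.001,0,0,0],[0,0,-0.001,0,0,0],[0,0,-0.001,0,0,0],[0,0,-0.001,0,0,0]])

```text
time: 11.35
eef_pos: [0.5781, -0.038, 0.1358]
tcp_rot: [0.99, 0.139, 0.001, 0.0]
contact_force: [-8.1, 2.5, 19.8]
opening: 0.581
finger_force: 66.0
```

```bash
python3 - <<'E'
from h import *
st=ctrl.get_state();print(st['time'],st['eef_pos'],st['contact_force'],R.from_quat(st['tcp_rot']).as_matrix()[:,2])
im=snap('scene','s3');im2=snap('wrist','w3')
cv2.imwrite('pics/c3.png',np.hstack([cv2.resize(im2,(400,300)),cv2.resize(im[190:280,230:350],(400,300))])[:,:,::-1])
E
```

```text
11.35 [ 0.57810632 -0.0379544   0.13582011] [-8.14770247  2.53916167 19.78458257] [ 2.15640489e-03 -1.41326657e-04 -9.99997665e-01]
```

View pics/c3.png

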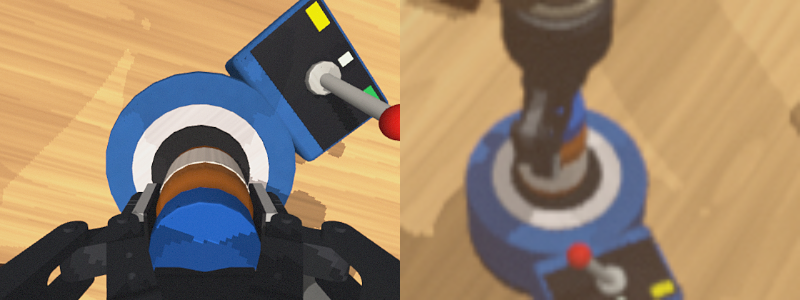

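apply_moves(series=[[0,0,0.02,0,0,0],[0,0,0.06,0,0,0],[0,0,0.1125,0,0,0],[-0.02,-0.03,0.1125,0,0,0],[-0.055,-0.082,0.1125,0,0,0],[-0.095,-0.141,0.1125,0,0,0],[-0.135,-0.2,0.1125,0,0,0],[-0.17,-0.253,0.1125,0,0,0],[-0.195,-0.29,0.1125,0,0,0],[-0.21,-0.312,0.1125,0,0,0],[-0.218,-0.324,0.1125,0,0,0],[-0.218,-0.324,0.1125,0,0,0],[-0.218,-0.324,0.06,0,0,0],[-0.218,-0.324,0,0,0,0],[-0.218,-0.324,-0.05,0,0,0],[-0.218,-0.324,-0.07,0,0,0],[-0.218,-0.324,-0.075,0,0,0],[-0.218,-0.324,-0.075,0,0,0],[-0.218,-0.324,-0.075,0,0,0]])

```text
time: 13.82
eef_pos: [0.4034, -0.2981, 0.0725]
tcp_rot: [0.99, 0.138, 0.001, 0.001]
contact_force: [-0.3, 0.4, -2.2]
opening: 0.582
finger_force: 63.5
```

```bash
python3 - <<'E'
from h import *
st=ctrl.get_state();print(st['time'],st['eef_pos'],st['contact_force'],st['opening'])
im=snap('scene','s4');im2=snap('wrist','w4')
cv2.imwrite('pics/c4.png',np.hstack([cv2.resize(im2,(400,300)),cv2.resize(im[200:335,90:270],(400,300))])[:,:,::-1])
E
```

```text
13.825 [ 0.40335879 -0.29809265  0.07252615] [-0.30533893  0.38157706 -2.17117405] 0.5817611948871138
```

View pics/c4.png

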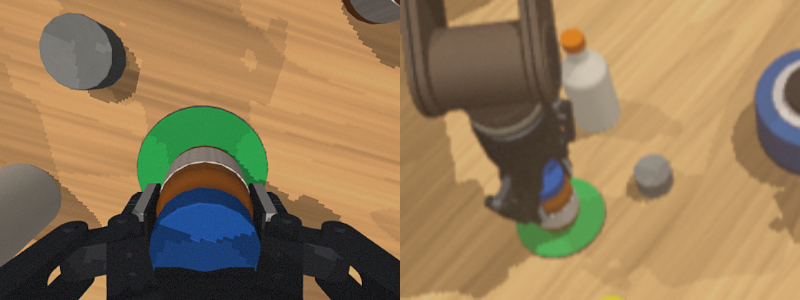

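apply_moves(series=[[0,0,-0.006,0,0,0],[0,0,-0.011,0,0,0],[0,0,-0.015,0,0,0],[0,0,-0.015,0,0,0]])

```text
time: 14.42
eef_pos: [0.4023, -0.2972, 0.0599]
tcp_rot: [0.99, 0.139, -0.001, -0.001]
contact_force: [-3.0, 4.2, 8.5]
opening: 0.583
finger_force: 64.6
```

apply_moves(series=[[0,0,0.001,0,0,0],[0,0,0.001,0,0,0],[0,0,0.001,0,0,0],[0,0,0.001,0,0,0],[0,0,0.001,0,0,0],[0,0,0.001,0,0,0]], jaw=0.95)

```text
time: 15.18
eef_pos: [0.4023, -0.2971, 0.0595]
tcp_rot: [0.99, 0.138, 0.0, -0.0]
contact_force: [0.4, 1.1, -0.4]
opening: 0.95
finger_force: 0.0
```

apply_moves(series=[[0,0,0.03,0,0,0],[0,0,0.09,0,0,0],[0,0,0.16,0,0,0],[0,0,0.2,0,0,0],[0,0,0.2,0,0,0]])

```text
time: 15.8
eef_pos: [0.4036, -0.2985, 0.2231]
tcp_rot: [0.99, 0.139, 0.002, 0.003]
contact_force: [0.6, -1.4, 0.2]
opening: 0.95
finger_force: 0.0
```

```bash
python3 - <<'E'
from h import *
st=ctrl.get_state();print(st['time'],st['eef_pos'],st['contact_force'],st['opening'])
im2=snap('wrist','w5')
W=cam('wrist',st)
h=cv2.cvtColor(im2,cv2.COLOR_RGB2HSV).astype(int)
m=((h[...,0]>100)&(h[...,0]<130)&(h[...,1]>150)&(h[...,2]>60)).astype(np.uint8)
n,_,s,ce=cv2.connectedComponentsWithStats(m)
for i in np.argsort(-s[1:,4])[:2]+1: print(s[i],onz(W,*ce[i],.091))
E
```

```text
15.8 [ 0.40362793 -0.29847103  0.22310465] [ 0.59811788 -1.42279565  0.15759335] 0.950251941994514
[ 251  177   64   64 3138] [ 0.40146349 -0.29747388  0.091     ]
```

View pics/w5.png

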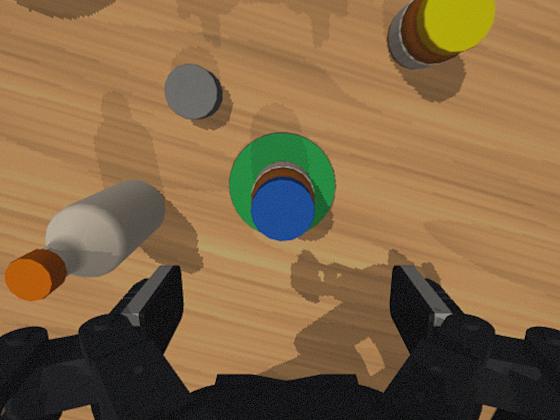

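apply_moves(series=[[0.04,0.03,0,0,0,-0.1],[0.09,0.07,0,0,0,-0.3],[0.14,0.108,0,0,0,-0.5],[0.2,0.154,0,0,0,-0.7],[0.26,0.2,0,0,0,-0.9],[0.3,0.23,0,0,0,-0.9],[0.324,0.248,0,0,0,-0.9],[0.324,0.248,0,0,0,-0.9]], jaw=1)

```text
time: 16.85
eef_pos: [0.6612, -0.0972, 0.2161]
tcp_rot: [0.977, -0.212, -0.002, -0.0]
contact_force: [0.2, -0.4, 0.1]
opening: 0.996
finger_force: 0.0
```

apply_moves(series=[[0,0,0,0,0,-0.18],[0,0,0,0,0,-0.18],[0,0,0,0,0,-0.18],[0,0,0,0,0,-0.18]])

```text
time: 17.35
eef_pos: [0.6612, -0.0991, 0.2194]
tcp_rot: [0.96, -0.281, -0.0, 0.0]
contact_force: [-0.7, -0.9, 0.2]
opening: 0.995
finger_force: 0.0
```

```bash
python3 - <<'E'
from h import *
st=ctrl.get_state();print(st['time'],st['eef_pos'],st['tcp_rot'])
M=R.from_quat(st['tcp_rot']).as_matrix();print(M)
im2=snap('wrist','w6');W=cam('wrist',st)
for l in((0,0,.09),(-.105,.027,.133),(-.105,0,.079)):
    p=R.from_euler('z',2.5703).as_matrix()@np.array(l)+[.5763,-.0369,0]; print(proj(W,p), (M.T@(p-st['eef_pos'])).round(4))
h=cv2.cvtColor(im2,cv2.COLOR_RGB2HSV).astype(int)
m=(((h[...,0]<5)|(h[...,0]>174))&(h[...,1]>200)&(h[...,2]>110)).astype(np.uint8)
n,_,s,ce=cv2.connectedComponentsWithStats(m)
for i in np.argsort(-s[1:,4])[:2]+1: print(s[i],ce[i],onz(W,*ce[i],.133))
E
```

```text
17.35 [ 0.6611794  -0.09909728  0.2193706 ] [ 9.59672076e-01 -2.81121828e-01 -1.54608433e-04  2.65136606e-05]
[[ 8.41940988e-01 -5.39569527e-01 -3.11653929e-04]
 [-5.39569544e-01 -8.41941035e-01  3.60387712e-05]
 [-2.81839654e-04  1.37816450e-04 -9.99999951e-01]]
[276.9516983 336.5395652] [-0.105  -0.0066  0.1294]
[320.17287571 225.39869544] [-0.      0.0206  0.0864]
[276.87001172 202.83438115] [ 0.     -0.0064  0.1404]
[311 216  26  26 482] [323.6473029  228.36307054] [ 0.64732745 -0.11717477  0.133     ]
```

View pics/w6.png

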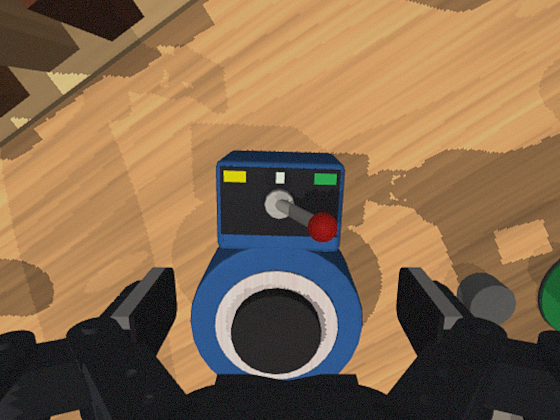

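apply_moves(series=[[0,0,-0.04,0,0,0],[0,0,-0.07,0,0,0],[0,0,-0.095,0,0,0],[0,0,-0.106,0,0,0],[0,0,-0.106,0,0,0],[0.003,0.0065,-0.106,0,0,0],[0.003,0.0065,-0.106,0,0,0],[0.003,0.0065,-0.106,0,0,0]], squeeze=20)

```text
time: 18.4
eef_pos: [0.6643, -0.0934, 0.1355]
tcp_rot: [0.96, -0.281, 0.001, 0.0]
contact_force: [0.2, -0.9, -0.5]
opening: 1.0
finger_force: 0.0
```

apply_moves(series=[[0,0,0,0,0,0],[0,0,0,0,0,0],[0,0,0,0,0,0],[0,0,0,0,0,0],[0,0,0,0,0,0],[0,0,0,0,0,0],[0,0,0,0,0,0],[0,0,0,0,0,0]], jaw=0.32)

```text
time: 19.4
eef_pos: [0.6639, -0.0934, 0.1346]
tcp_rot: [0.96, -0.281, -0.0, -0.0]
contact_force: [0.2, -1.0, 0.5]
opening: 0.323
finger_force: 0.0
```

apply_moves(series=[[0,0,0,0,0,0],[0,0,0,0,0,0],[0,0,0,0,0,0],[0,0,0,0,0,0],[0,0,0,0,0,0],[0,0,0,0,0,0]], jaw=1)

```text
time: 20.15
eef_pos: [0.6639, -0.0935, 0.1347]
tcp_rot: [0.96, -0.281, 0.0, 0.0]
contact_force: [1.2, 0.8, -0.2]
opening: 1.001
finger_force: 0.0
```

apply_moves(series=[[0,0,0.03,0,0,0],[0,0,0.09,0,0,0],[0,0,0.14,0,0,0],[0,0,0.14,0,0,0],[0,0,0.14,0,0,0]])

```text
time: 20.78
eef_pos: [0.6635, -0.0934, 0.2459]
tcp_rot: [0.96, -0.281, -0.001, -0.0]
contact_force: [0.1, 0.6, -0.7]
opening: 1.0
finger_force: 0.0
```

```bash
python3 - <<'E'
from h import *
st=ctrl.get_state();print(st['time'],st['eef_pos'],st['opening'])
im=snap('wrist','w7');im2=snap('scene','s7')
cv2.imwrite('pics/c7.png',np.hstack([cv2.resize(im,(400,300)),cv2.resize(im2,(400,300))])[:,:,::-1])
E
```

```text
20.775 [ 0.66354394 -0.09337091  0.24594731] 0.9995272087999775
```

View pics/c7.png

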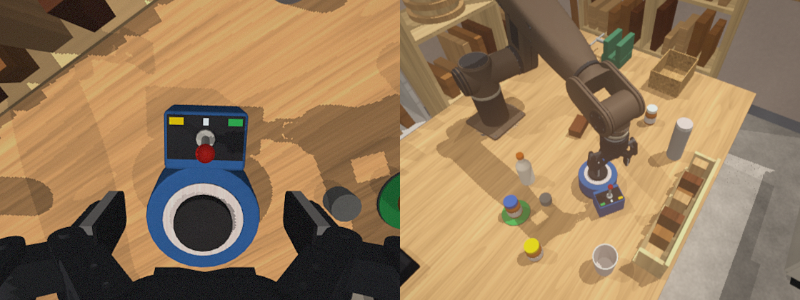

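The red ball at (205,153) lines up with the white centre mark and pivot (206,135), so the toggle is off. The blue jar stands on the coaster, the other objects haven't moved, and the gripper is clear. I'm handing in the job.

```bash
python3 -c "
from plant import ctrl
print(ctrl.sign_off())"
```

```text
the job is handed in; nothing more can be done
None
```

I pressed the blue-capped jar down on the pad with about 22 N for just over two seconds, stood it on the green coaster, then set the toggle to off, and handed the job in at about 21 s.

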